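# Roll the cap strips home on a sample block

## Task

The six cap strips on the sample block have only been laid in place. Take the hand roller out of its rest and roll it along the row of caps with steady, moderate pressure, the wheel turning, until every strip is fully home, without overloading the block and with nothing but the roller touching it; then set the roller back upright in its rest without dropping it, let go, and leave everything else on the bench where it is.

Things in the scene. Friction and masses are not known exactly. Their poses are not given: they have to be found in the camera images.
- nest: Levelling stand, fixed to the bench: base plate 120 x 165 mm (x by y), origin mid-underside on the bench, y along its long side. Three screws carry an aluminium tray (108 x 152 mm, its rails and the screw ends lower than the block) with a white 24-well block, 85.5 mm (x) by 127.8 mm (y), centred over the origin. The wells crack if the roller bears on the block with more than 30 N, its weight included.
- caps_nominal (a point): Point fixed to the stand's base plate, 81 mm above its origin: where the middle of the flat sheet of caps would be if the stand were levelled. It is not: the true middle (caps proud) is up to 15 mm higher or lower, and the sheet slopes along y by up to 3.5 degrees, 2.7 mm at each end; level along x. The poses do not show this.
- strip1 (a joint): Travel of cap strip 1, m: 0 proud, 0.004 fully home, stopped hard by the block; starts at 0 to 0.001. Six grey strips of four square caps, each 84.5 (x) by 17.2 (y) by 3 mm, lie side by side and make one flat sheet; strip 1 is at y = -45 mm of the stand. A strip moves straight down only, under 12 N (16 N at 100 mm/s), and stays put.
- strip2 (a joint): Travel of cap strip 2, at y = -27 mm of the stand; as strip 1.
- strip3 (a joint): Travel of cap strip 3, at y = -9 mm of the stand; as strip 1.
- strip4 (a joint): Travel of cap strip 4, at y = 9 mm of the stand; as strip 1.
- strip5 (a joint): Travel of cap strip 5, at y = 27 mm of the stand; as strip 1.
- strip6 (a joint): Travel of cap strip 6, at y = 45 mm of the stand; as strip 1.
- roller: Hand roller, about 0.5 kg: black rubber wheel in a steel fork with an upright flat-sided wooden handle. x: the way it rolls, y: the axle, z: up the handle. Origin: midway between the feet of the fork arms, level with them. Arms 22 mm (x) by 3 mm at y = +-57.5 mm, feet narrowed to 13 mm; bridge top at 49 mm, ferrule to 52 mm. Same when turned half round.
- roller_handle (a point): Middle line of the handle, 76 mm above the roller's origin: the place to grip, across the 26 mm thickness (closing along the roller's x). The handle is 26 mm (x) by 44 mm (y) and runs from 49 to 117 mm above the origin.
- roller_axle (a point): Centre of the roller's wheel, 12 mm above the roller's origin and 64 mm below roller_handle. The wheel is 44 mm across and 94 mm long, so its tread lies 10 mm below the roller's origin and 86 mm below roller_handle.
- wheel (a joint): Angle by which the wheel has turned in its fork, rad, 0 at the start; it turns freely, 1 rad for 22 mm of rolling.
- rest: Dark steel rest for the roller, fixed to the bench; origin mid-underside of its 75 x 136 mm base (x by y), on the bench. At y = +-58 mm stand two cheeks, 12 mm thick, 58 mm wide and 51 mm tall, each with a slot 29 mm wide (along x), open at the top and 25 mm deep, for the fork arms.
- rest_seat (a point): Middle of the rest at the height of the slot floors, 26 mm above the bench. Parked, the roller stands upright on its fork feet with its origin here and its y along the rest's y (either way round), the wheel hanging between the cheeks; play 5 mm each way along the axle, 3.5 mm across it.
- flask_a: Conical glass flask with a foil cap, 84 mm across, 130 mm tall, loose; origin under its middle. Leave alone.
- flask_b: Smaller conical glass flask with a foil cap, 76 mm across, 115 mm tall, loose; origin under its middle. Leave alone.
- vial: Small amber vial with a black cap, 27 mm across, 48 mm tall, standing between the stand and the rest; origin under its middle. Leave alone.
- spoon: Steel sampling spoon, 170 mm long, lying in front of the robot's right; leave alone.
- brush: Brush, 180 mm long, lying in front of the robot's left; leave alone.
- tin: Round aluminium sample tin, 59 mm across, 24 mm tall, in the middle near the robot; origin under its middle. Leave alone.

How it is judged (in metres and radians):
On the way, in this order (a step that is already met when the one before it is completed fails the run):
1. the roller is lifted out of its rest (z of roller in the frame of rest above 0.06 m and contact force between roller and rest below 0.1 N), for 0.1 s.
2. the roller bears on the caps and its wheel has turned by more than 2.5 rad from the start, either way (contact force between roller and nest above 3 N and (value of joint wheel above 2.5 rad or value of joint wheel below -2.5 rad)).
3. all six strips are home (pressed down more than 2.5 of 4 mm) (value of joint each of strip1, strip2, strip3, strip4, strip5, strip6 above 0.0025 m), for 0.2 s.
At the end, for the whole second after the job is handed in: All six cap strips are pressed down by more than 2.5 of their 4 mm, and the roller stands released and still in its rest: its origin within 12 mm of the rest's middle seen from above and 22 to 31 mm above the rest's underside, tilted by less than 0.15 rad (all of step 3 and z of roller in the frame of rest between 0.022 and 0.031 m and horizontal distance between roller and rest below 0.012 m and angle between roller's own z axis and vertical below 0.15 rad and linear speed of roller below 0.02 m/s and angular speed of roller below 0.2 rad/s); the robot touches nothing.
It fails at once if the roller bears on the block or stand with more than 30 N (contact force between roller and nest above 30 N).
It fails at once if the arm or the gripper touches the block, caps or stand (contact force between any of the arm, the fingers and nest above 0.5 N).
It fails at once if the roller is dropped or rammed into its rest (more than 60 N) (contact force between roller and rest above 60 N).
It fails at once if a bystander is shifted by more than 30 mm (distance of any of flask_a, flask_b, vial, spoon, brush, tin from where it was at the start of the episode above 0.03 m).
It also fails if it takes over 72 s, if anything falls off the work surface, if the arm or the gripper's body presses on something with over 40 N, if the wrist force passes 120 N, or if a joint passes its speed limit or range.

## Robot

A 6-joint arm with a two-finger parallel gripper is mounted at the origin on the work surface. World frame = base frame: x ahead of the robot, y to its left, z up, the work surface at z = 0. Lengths are in m, angles in degrees, forces in N, time in s.
With the tool pointing down it reaches from about 0.35 to 0.875 m from the base axis. Payload 4.2 kg.
Tool frame: the origin (TCP) lies midway between the tips of the shut fingers; the grasp point (between the pads) lies 19 mm behind it; z points along the fingers, y is the line along which they close (so a half turn about z gives the same grasp; the last joint's range is limited). The gripper opens to 87 mm and grips with 3 to 60 N. Pads are 19 mm wide; open, the fingers measure 117 mm over their backs; the gripper's body (75 mm by 190 mm) begins 51 mm behind the grasp point.
Start: joints at [-55.027, 22.042, 0.453, 0, -68.411, -14.817], TCP at [0.215, -0.587, 0.223] pointing down, gripper open.
Joint ranges: [-179.83, 179.83], [-69.29, 118.12], [-61.27, 80.66], [-181.25, 117.63], [-171.15, -9.14], [-177.46, 177.46]. Speed limits (degrees/s): [159.86, 159.86, 180, 180, 180, 180].

## Interface

Orientations are given as a 3x3 rotation matrix whose columns are the frame's x, y, z axes.
In Python, from station import r, cams gives the robot as it stands.
- The arm moves only by the tool play_rows, never from a script. Its argument "commands" is text: rows parted by semicolons, each of 6 numbers parted by spaces: the shift along the world's x, y, z normalised to -1 to 1, where 1 is 30 mm, then the turn, a rotation vector about the world's x, y, z normalised to -1 to 1, where 1 is 0.15 rad. A call has 1 to 20 rows; each row shifts and turns the commanded pose from where the row before left it; what a row does not reach is not made up. A row lasts 1/10 s, in which the tool goes at most 50 mm and 8.59 degrees, less where a joint would pass 70% of its speed; a pose out of reach is approached as far as the arm can. A call with a number of a shift or a turn outside -1 to 1 is refused whole. A call with a gripper value outside its range is refused whole. "grip" is the finger opening in mm, from 0 to 87, set as the call begins (left out, the last holds). The fingers move at their own pace and stop on an object; the grip force is fixed at half the most. Time passes only in rows, so rows that do not move let the fingers close. It gives the time, the measured TCP pose, the force, the opening and the grip force at its end, in the units of the state.
- r.sense(): the state, without advancing time (a new reading comes with each control period).
- cams.capture(name): name is "scene" or "top" or "wrist"; returns (picture, depth): 420x560x3 uint8, blue, green, red; 420x560 float32, m along the optical axis (not along the pixel's ray), 0 where there is no reading.
- cams.camera_info(name): a dict with "mtx" (3x3 intrinsics, pixels), "k1" (the pictures are not rectified: a ray, as slopes to the right and down, at radius r is drawn at 1 + k1 r^2 times it, then the intrinsics apply), "R" (3x3) and "t" (3): a world point X has camera coordinates R X + t. Camera axes: x right, y down, z forward; pixel columns grow to the right and rows downward; lengths in m; the calibration is good to about 2 mm. A picture is of the moment at which its call begins: read the wrist's pose just before it. camera_info takes no time and is no camera call; for the wrist camera it gives the pose at the moment of the call.
- r.finish_job(): hands the job in; it is judged then, once.
The state is a dict: "time_s": time; "joints": joint angles; "joint_velocities": joint speeds; "effort": joint torques, N m; "tcp_pos": TCP position; "ee_rot": TCP orientation; "wrist_force": force on the tool from outside, world axes, zero at the start; "moment": the same for the moment, N m; "gripper_width": opening from 0.0 (shut) to 1.0 (fully open); "gripper_force": force on a finger pad.
Only numpy, scipy, OpenCV 4.12 (cv2) and the standard library are available. Lean on these libraries where they do the work, as an engineer would, in place of code of your own. Each camera call takes 0.05 s, during which the arm holds its last target. There are 200 camera calls.

## Working session

There is one attempt and no reset: what is moved stays moved. The work goes in short steps, Python scripts to look and compute and a tool call to move; the robot and the scene stay as the last step left them, time stands still between calls to the robot, and variables do not carry over. Pictures are saved under pics/ and viewed, at most 10 in all, crops included, and the job is handed in when it is done.

Besides the shell and the picture viewer there is one more tool, called after ">>>" as name(argument=value, ...) on one line, values as JSON. play_rows: Moves the arm, as the interface text tells. Scaled input: -1 to 1 covers 30 mm each way for a shift and 0.15 rad each way for a turn. Its arguments: {"type":"object","properties":{"commands":{"type":"string"},"grip":{"type":"number"}},"required":["commands"]}

```bash
ls; mkdir -p pics; cat > h.py <<'E'
import numpy as np, cv2
from station import r, cams
def cap(n):
    s=r.sense(); i=cams.camera_info(n); p,d=cams.capture(n)
    np.savez(f'{n}.npz',p=p,d=d,K=i['mtx'],k1=i['k1'],R=i['R'],t=i['t']); return p,d,i
def cloud(n):
    f=np.load(n+'.npz'); d=f['d']; K=f['K']; k1=float(f['k1'])
    v,u=np.mgrid[:d.shape[0],:d.shape[1]].astype(float)
    pts=np.stack([u.ravel(),v.ravel()],1)[:,None]
    q=cv2.undistortPoints(pts,K,np.array([k1,0,0,0,0.]))[:,0]
    z=d.ravel(); c=np.c_[q*z[:,None],z]
    X=(c-f['t'].ravel())@f['R']; X[z==0]=np.nan
    return X.reshape(d.shape+(3,)),f['p']
E
python3 - <<'E'
from h import *
for n in ['top','scene']:
    p,d,i=cap(n); cv2.imwrite(f'pics/{n}1.png',p); print(n,i['t'],i['R'].round(2).tolist())
print(r.sense())
E
```

```text
pics
top [-0.01452962  0.55333669  0.97341074] [[0.01, -1.0, -0.01], [-1.0, -0.01, -0.09], [0.09, 0.02, -1.0]]
scene [ 0.38924446 -0.18615616  1.21569756] [[-0.65, 0.76, -0.0], [0.48, 0.41, -0.78], [-0.59, -0.5, -0.63]]
{'time_s': 0.1, 'joints': array([-5.50277838e+01,  2.20868566e+01,  3.87384884e-01, -2.54907933e-02,
       -6.84128321e+01, -1.48181535e+01]), 'joint_velocities': array([ 0.02899336, -0.07334996,  0.27963771,  0.09118499,  0.04028991,
        0.02990482]), 'effort': array([-1.42640320e-04, -3.91690099e+01,  1.87934822e+01,  4.23201799e+00,
        1.34960306e-02, -7.90206514e-05]), 'tcp_pos': array([ 0.21518241, -0.58620442,  0.22156175]), 'ee_rot': array([[-9.38826051e-01, -3.44390811e-01, -7.84459177e-04],
       [-3.44391689e-01,  9.38824247e-01,  1.84323185e-03],
       [ 1.01677184e-04,  2.00063530e-03, -9.99997994e-01]]), 'wrist_force': array([-0.38536589, -0.54960313,  0.2619769 ]), 'moment': array([ 0.04060854,  0.00972691, -0.01920058]), 'gripper_force': 0.0, 'gripper_width': 1.0017796394748728}
```

View pics/top1.png

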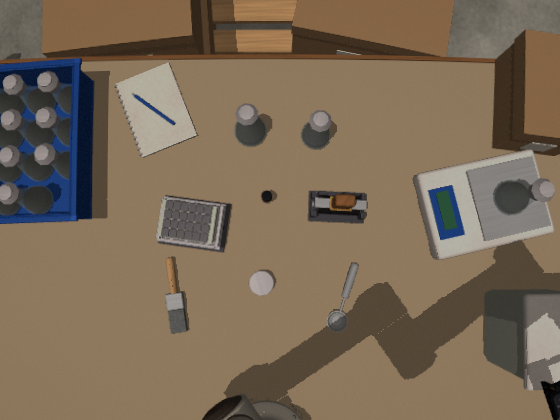

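View pics/scene1.png

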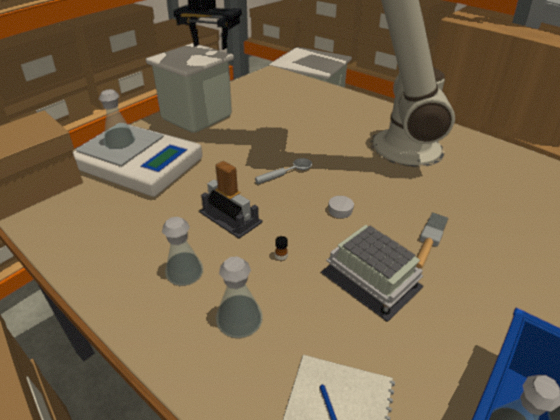

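The top view shows the stand at (194,223), the rest with the roller at (337,207), the vial at (267,196), the flasks at (250,120) and (317,130), and the tin at (262,283). The scene view agrees. Next I get metric poses from depth.

```bash
python3 - <<'E'
from h import *
np.set_printoptions(precision=4,suppress=True)
X,p=cloud('top')
def box(u0,v0,u1,v1): return X[v0:v1,u0:u1].reshape(-1,3)
def rect(P,m,name):
    q=P[m]; c,s,a=cv2.minAreaRect((q[:,:2]*1000).astype(np.float32)); print(name,len(q),'c',np.round(c,1),'s',np.round(s,1),'a',round(a,2),'z',np.nanmedian(q[:,2]).round(4)); return q
P=box(145,185,242,260)
h=np.histogram(P[:,2],bins=np.arange(-.01,.12,.005));print(dict(zip((h[1][:-1]*1000).round().astype(int),h[0])))
q=rect(P,P[:,2]>.06,'block'); 
rect(P,(P[:,2]>.005),'stand all')
A=np.c_[q[:,:2],np.ones(len(q))]; print('plane',np.linalg.lstsq(A,q[:,2],rcond=None)[0], 'z pct',np.percentile(q[:,2],[2,25,50,75,98]))
P=box(300,182,375,230)
h=np.histogram(P[:,2],bins=np.arange(-.01,.17,.005));print(dict(zip((h[1][:-1]*1000).round().astype(int),h[0])))
rect(P,P[:,2]>.12,'handle')
rect(P,(P[:,2]>.07)&(P[:,2]<.08),'bridge');rect(P,(P[:,2]>.04)&(P[:,2]<.058),'cheeks');rect(P,(P[:,2]>.004),'rest all')
for n,b in dict(vial=(255,185,277,207),fa=(230,95,270,150),fb=(298,105,335,150),tin=(245,265,278,300)).items():
    P=box(*b); rect(P,P[:,2]>.01,n)
print('bench',np.nanmedian(box(280,230,320,260)[:,2]))
E
```

```text
{np.int64(-10): np.int64(40), np.int64(-5): np.int64(2573), np.int64(0): np.int64(1532), np.int64(5): np.int64(213), np.int64(10): np.int64(11), np.int64(15): np.int64(11), np.int64(20): np.int64(0), np.int64(25): np.int64(0), np.int64(30): np.int64(32), np.int64(35): np.int64(156), np.int64(40): np.int64(155), np.int64(45): np.int64(239), np.int64(50): np.int64(96), np.int64(55): np.int64(145), np.int64(60): np.int64(17), np.int64(65): np.int64(5), np.int64(70): np.int64(18), np.int64(75): np.int64(323), np.int64(80): np.int64(873), np.int64(85): np.int64(794), np.int64(90): np.int64(14), np.int64(95): np.int64(0), np.int64(100): np.int64(0), np.int64(105): np.int64(0), np.int64(110): np.int64(0)}
block 2044 c [521.3 181. ] s [132.4  85.7] a 82.67 z 0.0843
stand all 3102 c [505.5 193.3] s [183.8 154.3] a 82.93 z 0.0814
plane [ 0.0001 -0.0152  0.0861] z pct [0.0751 0.0816 0.0843 0.0861 0.0889]
{np.int64(-10): np.int64(13), np.int64(-5): np.int64(1144), np.int64(0): np.int64(730), np.int64(5): np.int64(488), np.int64(10): np.int64(53), np.int64(15): np.int64(4), np.int64(20): np.int64
[... 589 characters left out ...]
t64(6), np.int64(130): np.int64(14), np.int64(135): np.int64(51), np.int64(140): np.int64(187), np.int64(145): np.int64(7), np.int64(150): np.int64(0), np.int64(155): np.int64(0), np.int64(160): np.int64(0)}
handle 271 c [ 564.7 -166.5] s [44.7 26.2] a 86.05 z 0.1415
bridge 317 c [ 563.2 -166.7] s [118.3  32. ] a 83.38 z 0.0746
cheeks 400 c [ 564.3 -165.8] s [129.  57.] a 88.23 z 0.05
rest all 1745 c [ 565.5 -158.7] s [159.4  95.5] a 78.12 z 0.05
vial 117 c [584.2   4.1] s [24.5 25.3] a 88.65 z 0.0469
fa 1051 c [748.   45.3] s [67.8 80.6] a 11.99 z 0.0648
fb 902 c [ 739.8 -115.5] s [72.7 63.4] a 85.07 z 0.0658
tin 487 c [382.7  14.2] s [56.4 56.9] a 1.19 z 0.0235
bench -0.0006694764108463938
```

>>> play_rows(commands="0 0 1 0 0 0;0 0 1 0 0 .96;0 0 1 0 0 .96;0 0 1 0 0 .96;.83 1 0 0 0 .96;.83 1 0 0 0 .96;.83 1 0 0 0 .96;.83 1 0 0 0 .96;.83 1 0 0 0 .96;.83 1 0 0 0 0;.83 1 0 0 0 0;.83 1 0 0 0 0;.83 1 0 0 0 0;.83 1 0 0 0 0;.83 1 0 0 0 0;.83 1 0 0 0 0;.83 1 0 0 0 0;.83 1 0 0 0 0;0 0 0 0 0 0;0 0 0 0 0 0")

```text
time_s: 2.1
tcp_pos: [0.5641, -0.1659, 0.3416]
ee_rot: [[-0.065, -0.998, -0.002], [-0.998, 0.065, 0.0], [-0.0, 0.002, -1.0]]
wrist_force: [0.3, -0.3, -0.5]
gripper_width: 1.001
gripper_force: 0.0
```

```bash
python3 - <<'E'
from h import *
np.set_printoptions(precision=4,suppress=True)
p,d,i=cap('wrist'); cv2.imwrite('pics/w1.png',p); s=r.sense(); print(s['tcp_pos'],s['ee_rot'],s['joints'],s['wrist_force'],'cam',-np.array(i['R']).T@i['t'],i['R'])
E
```

```text
[ 0.5637 -0.1667  0.342 ] [[-0.0666 -0.9978 -0.0013]
 [-0.9978  0.0666  0.    ]
 [ 0.0001  0.0013 -1.    ]] [ -0.6986  15.2073   7.4065  -0.0008 -82.2764  -3.122 ] [-0.0506  0.146  -0.4273] cam [ 0.5605 -0.2394  0.505 ] [[-0.9978  0.0659  0.001 ]
 [ 0.0637  0.9608  0.2698]
 [ 0.0169  0.2693 -0.9629]]
```

View pics/w1.png

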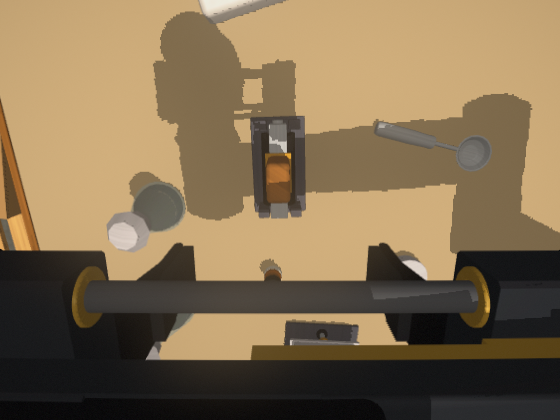

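The wrist picture shows the rest at (278,165) with the wooden handle at (278,177), vial at (272,275), spoon right, flask left. Measure rest and handle from the near cloud.

```bash
cat >> h.py <<'E'
def rect(q,name):
    c,s,a=cv2.minAreaRect((q[:,:2]*1000).astype(np.float32)); print(name,len(q),'c',np.round(c,1),'s',np.round(s,1),'a',round(a,2),'z',np.nanmedian(q[:,2]).round(4)); return q
E
python3 - <<'E'
from h import *
X,p=cloud('wrist'); P=X[105:225,235:320].reshape(-1,3)
h=np.histogram(P[:,2],bins=np.arange(-.01,.17,.004));print(dict(zip((h[1][:-1]*1000).round().astype(int).tolist(),h[0].tolist())))
for n,a,b in [('handle',.136,.16),('bridge',.068,.082),('cheek',.045,.056),('base',.004,.012)]:
    rect(P[(P[:,2]>a)&(P[:,2]<b)],n)
print('bench',np.nanmedian(X[100:200,320:370,2]))
E
```

```text
{-10: 0, -6: 0, -2: 3633, 2: 1290, 6: 1361, 10: 430, 14: 12, 18: 4, 22: 19, 26: 101, 30: 26, 34: 14, 38: 36, 42: 131, 46: 202, 50: 633, 54: 182, 58: 14, 62: 0, 66: 4, 70: 7, 74: 767, 78: 171, 82: 14, 86: 4, 90: 10, 94: 9, 98: 8, 102: 12, 106: 5, 110: 16, 114: 5, 118: 15, 122: 6, 126: 17, 130: 5, 134: 20, 138: 122, 142: 838, 146: 6, 150: 0, 154: 0, 158: 0, 162: 0, 166: 0}
handle 974 c [ 567.7 -166.1] s [44.2 25.8] a 86.57 z 0.1439
bridge 948 c [ 567.9 -166.1] s [117.8  32. ] a 86.68 z 0.0765
cheek 990 c [ 567.8 -165. ] s [128.   57.3] a 88.22 z 0.0518
base 1799 c [ 571.3 -156.8] s [156.  107.9] a 84.42 z 0.0094
bench 0.0012706787412676325
```

>>> play_rows(commands="-.35 .97 0 0 0 0;-.35 .97 0 0 0 0;-.35 .97 0 0 0 0;-.35 .97 0 0 0 0;0 .97 0 0 0 0;0 .97 0 0 0 0;0 .97 0 0 0 0;0 .97 0 0 0 0;0 .97 0 0 0 0;0 .97 0 0 0 0;0 .97 0 0 0 0;0 .97 0 0 0 0;0 0 0 0 0 0;0 0 0 0 0 0")

```text
time_s: 3.55
tcp_pos: [0.5218, 0.1817, 0.3426]
ee_rot: [[-0.067, -0.998, -0.0], [-0.998, 0.067, -0.0], [0.0, 0.0, -1.0]]
wrist_force: [0.3, -0.4, -0.5]
gripper_width: 1.0
gripper_force: 0.0
```

```bash
python3 - <<'E'
from h import *
p,d,i=cap('wrist'); cv2.imwrite('pics/w2.png',p); s=r.sense(); print(s['tcp_pos'],s['wrist_force'])
X,p=cloud('wrist'); P=X[60:245].reshape(-1,3); P=P[(abs(P[:,0]-.52)<.12)&(abs(P[:,1]-.18)<.14)]
h=np.histogram(P[:,2],bins=np.arange(-.01,.17,.004));print(dict(zip((h[1][:-1]*1000).round().astype(int).tolist(),h[0].tolist())))
q=rect(P[P[:,2]>.07],'block'); rect(P[(P[:,2]>.004)&(P[:,2]<.016)],'base')
c=np.array([.521,.181]);g=q
for k in range(3):
    A=np.c_[g[:,:2]-c,np.ones(len(g))]; f=np.linalg.lstsq(A,g[:,2],rcond=None)[0]; e=A@f-g[:,2]; print(f,e.std(),len(g)); g=g[abs(e)<2*e.std()]
E
```

```text
[0.52187675 0.18123723 0.34274404] [ 0.01246394 -0.26205026  0.43049237]
{-10: 0, -6: 1, -2: 15404, 2: 5008, 6: 650, 10: 31, 14: 98, 18: 248, 22: 8, 26: 0, 30: 0, 34: 80, 38: 313, 42: 139, 46: 722, 50: 257, 54: 133, 58: 463, 62: 0, 66: 0, 70: 0, 74: 41, 78: 916, 82: 1441, 86: 4594, 90: 97, 94: 0, 98: 0, 102: 0, 106: 0, 110: 0, 114: 0, 118: 0, 122: 0, 126: 0, 130: 0, 134: 0, 138: 0, 142: 0, 146: 0, 150: 0, 154: 0, 158: 0, 162: 0, 166: 0}
block 7115 c [523.8 183.8] s [127.7 104.1] a 82.69 z 0.0871
base 861 c [520.2 177.8] s [255.6 240.7] a 88.34 z 0.0071
[-0.00360178 -0.02910685  0.08700187] 0.015853773350413335 7115
[-0.00181584 -0.02281191  0.08605928] 0.0028796437159361067 7089
[-0.00106836 -0.01732356  0.08637311] 0.002575857819301515 6762
```

View pics/w2.png

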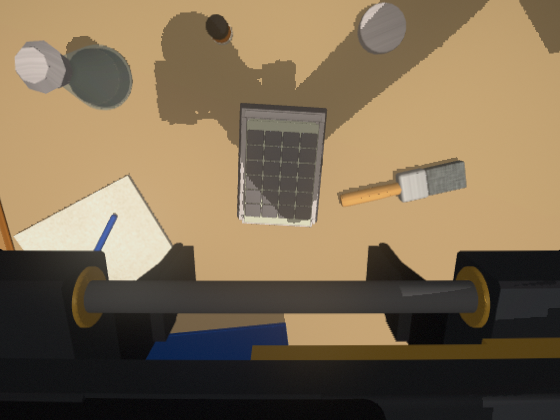

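The stand is at (282,165), with caps over roughly rows 133–215, columns 245–320. I refit in the stand's frame using cap pixels only.

```bash
python3 - <<'E'
from h import *
X,p=cloud('wrist'); P=X[60:240,200:360].reshape(-1,3)
C=p[60:240,200:360].reshape(-1,3).astype(float).mean(1)
m=(P[:,2]>.07)&(P[:,2]<.1); P,C=P[m],C[m]
# isolate block
w=(abs(P[:,0]-.522)<.07)&(abs(P[:,1]-.183)<.085); P,C=P[w],C[w]
a=np.deg2rad(-7.3); R=np.array([[np.cos(a),-np.sin(a)],[np.sin(a),np.cos(a)]])
rect(P,'block'); c=np.array([.522,.1825]); q=(P[:,:2]-c)@R
for k in (0,1): print('extent',np.percentile(q[:,k],[.2,1,50,99,99.8])*1000)
m=(abs(q[:,0])<.038)&(abs(q[:,1])<.052)
A=np.c_[q[m],np.ones(m.sum())]; z=P[m,2]
for k in range(3):
    f=np.linalg.lstsq(A,z,rcond=None)[0]; e=A@f-z; print('fit',f,e.std(),len(z)); g=abs(e)<2.5*e.std(); A,z=A[g],z[g]
for y in np.arange(-63,64,6):
    g=(abs(q[:,1]*1000-y)<3)&(abs(q[:,0])<.035); print(y,(np.percentile(P[g,2],[10,50,90])*1000).round(1),C[g].mean().round())
E
```

```text
block 7089 c [524.4 183.7] s [127.7  85.8] a 82.62 z 0.0871
extent [-40.47204558 -39.53232374   2.24235161  43.90552913  44.69413371]
extent [-62.13983139 -61.22344133  -3.91398479  63.57201573  64.9176313 ]
fit [-0.00052339 -0.02687782  0.08701009] 0.001976735733645468 5320
fit [ 0.00078977 -0.02815365  0.08747726] 0.0010566056677337621 4937
fit [ 0.00084063 -0.02876687  0.08753256] 0.0009049098628206804 4862
-63 [81.  82.7 83.9] 121.0
-57 [81.8 82.9 83.9] 123.0
-51 [82.1 87.7 89.9] 93.0
-45 [87.6 88.9 90. ] 76.0
-39 [87.5 88.7 89.7] 76.0
-33 [82.1 87.8 88.9] 83.0
-27 [86.7 87.8 88.8] 76.0
-21 [86.4 87.7 88.8] 77.0
-15 [81.4 87.6 89.2] 84.0
-9 [87.  88.1 89.2] 76.0
-3 [86.8 88.1 89.1] 77.0
3 [80.9 87.4 88.6] 84.0
9 [86.4 87.5 88.7] 78.0
15 [86.3 87.5 88.4] 82.0
21 [80.8 86.7 88. ] 89.0
27 [85.5 86.9 87.8] 88.0
33 [85.4 86.9 88. ] 93.0
39 [79.8 85.8 87.1] 98.0
45 [84.4 85.7 86.8] 101.0
51 [84.5 85.6 86.6] 105.0
57 [78.5 79.6 85.5] 169.0
63 [77.9 79.  80.1] 199.0
```

>>> play_rows(commands=".125 -.965 0 0 0 .05;.125 -.965 0 0 0 0;.125 -.965 0 0 0 0;.125 -.965 0 0 0 0;.125 -.965 0 0 0 0;.125 -.965 0 0 0 0;.125 -.965 0 0 0 0;.125 -.965 0 0 0 0;.125 -.965 0 0 0 0;.125 -.965 0 0 0 0;.125 -.965 0 0 0 0;.125 -.965 0 0 0 0;0 0 -1 0 0 0;0 0 -1 0 0 0;0 0 -1 0 0 0;0 0 -1 0 0 0;0 0 -1 0 0 0;0 0 -1 0 0 0;0 0 -1 0 0 0;0 0 0 0 0 0", grip=87)

```text
time_s: 5.6
tcp_pos: [0.563, -0.1659, 0.1286]
ee_rot: [[-0.062, -0.998, -0.009], [-0.998, 0.062, 0.001], [-0.001, 0.01, -1.0]]
wrist_force: [-1.0, -0.8, -1.3]
gripper_width: 0.999
gripper_force: 0.0
```

>>> play_rows(commands="0 0 -.6 0 0 0;0 0 -.5 0 0 0;0 0 -.42 0 0 0;0 0 0 0 0 0;0 0 0 0 0 0")

```text
time_s: 6.1
tcp_pos: [0.5675, -0.1654, 0.088]
ee_rot: [[-0.06, -0.998, 0.001], [-0.998, 0.06, -0.0], [0.0, -0.001, -1.0]]
wrist_force: [0.2, 0.7, -0.5]
gripper_width: 0.996
gripper_force: 0.0
```

>>> play_rows(commands="0 0 -.15 0 0 0;0 0 0 0 0 0;0 0 0 0 0 0;0 0 0 0 0 0")

```text
time_s: 6.5
tcp_pos: [0.5672, -0.1649, 0.0827]
ee_rot: [[-0.059, -0.998, 0.001], [-0.998, 0.059, -0.0], [0.0, -0.001, -1.0]]
wrist_force: [-0.1, 0.5, 0.2]
gripper_width: 0.999
gripper_force: 0.0
```

>>> play_rows(commands="0 0 0 0 0 0;0 0 0 0 0 0;0 0 0 0 0 0;0 0 0 0 0 0;0 0 0 0 0 0;0 0 0 0 0 0;0 0 0 0 0 0;0 0 0 0 0 0;0 0 0 0 0 0;0 0 0 0 0 0;0 0 0 0 0 0;0 0 0 0 0 0", grip=0)

```text
time_s: 7.7
tcp_pos: [0.5669, -0.1649, 0.0824]
ee_rot: [[-0.06, -0.998, -0.0], [-0.998, 0.06, 0.0], [-0.0, 0.0, -1.0]]
wrist_force: [-0.7, -0.0, -0.1]
gripper_width: 0.297
gripper_force: 29.9
```

>>> play_rows(commands="0 0 .2 0 0 0;0 0 .4 0 0 0;0 0 .6 0 0 0;0 0 .8 0 0 0;0 0 .9 0 0 0;0 0 .9 0 0 0;0 0 .9 0 0 0;0 0 .9 0 0 0;0 0 .8 0 0 0;0 0 .6 0 0 0;0 0 .3 0 0 0;0 0 0 0 0 0;0 0 0 0 0 0;0 0 0 0 0 0;0 0 0 0 0 0")

```text
time_s: 9.2
tcp_pos: [0.5665, -0.1648, 0.3001]
ee_rot: [[-0.06, -0.998, -0.003], [-0.998, 0.06, 0.0], [-0.0, 0.003, -1.0]]
wrist_force: [0.1, 0.4, -4.0]
gripper_width: 0.295
gripper_force: 29.9
```

```bash
python3 - <<'E'
from h import *
p,d,i=cap('wrist'); s=r.sense(); print(s['tcp_pos'],s['ee_rot'],s['wrist_force'],s['moment'],s['joints']); cv2.imwrite('pics/w3.png',p)
E
```

```text
[ 0.56666372 -0.16484281  0.30036896] [[-5.95150918e-02 -9.98225345e-01 -2.02828562e-03]
 [-9.98227403e-01  5.95148153e-02  1.96445273e-04]
 [-7.53836070e-05  2.03638174e-03 -9.99997924e-01]] [-4.04999153e-01  2.79239663e-03 -5.15132097e+00] [-0.03190647  0.10336219 -0.00497416] [-5.14738814e-01  1.62462565e+01  3.07899980e+00 -1.04817550e-02
 -7.69490523e+01 -2.89485930e+00]
```

View pics/w3.png

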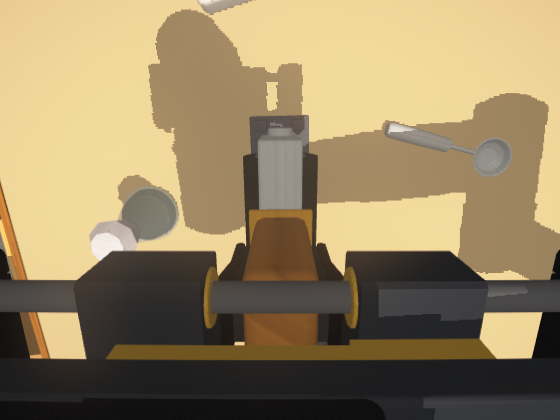

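The roller is gripped and upright: handle at (281,270), bridge at (281,170), axle aligned. Now I carry it over and turn it.

>>> play_rows(commands="-.08 .4 0 0 0 .4;-.12 .7 0 0 0 .7;-.14 .9 0 0 0 .9;-.14 .9 0 0 0 .9;-.14 .9 0 0 0 .9;-.14 .9 0 0 0 .9;-.14 .9 0 0 0 .9;-.14 .9 0 0 0 .9;-.14 .9 0 0 0 .9;-.14 .9 0 0 0 .9;-.14 .8 -.4 0 0 .8;-.12 .6 -.7 0 0 .5;-.12 .4 -.8 0 0 .4;0 0 -.8 0 0 0;0 0 -.6 0 0 0;0 0 -.3 0 0 0;0 0 0 0 0 0;0 0 0 0 0 0;0 0 0 0 0 0")

```text
time_s: 11.15
tcp_pos: [0.5169, 0.1383, 0.1948]
ee_rot: [[0.992, -0.13, 0.002], [-0.13, -0.992, 0.001], [0.002, -0.001, -1.0]]
wrist_force: [-0.1, 1.1, -4.7]
gripper_width: 0.296
gripper_force: 29.9
```

```bash
cat > st.py <<'E'
from h import *
s=r.sense(); p=s['tcp_pos']; R=s['ee_rot']; a=np.deg2rad(-7.35)
d=p[:2]-[.523,.183]; 
print('t',round(s['time_s'],2),'tcp',p.round(4),'nest xy mm',(np.array([[np.cos(a),np.sin(a)],[-np.sin(a),np.cos(a)]])@d*1000).round(1),'axle ang',np.rad2deg(np.arctan2(R[1,0],R[0,0])).round(2),'z axis',R[:,2].round(4),'F',s['wrist_force'].round(2),'M',s['moment'].round(3),'w',round(s['gripper_width']*87,1))
E
python3 st.py
```

```text
t 11.15 tcp [0.5169 0.1383 0.1948] nest xy mm [ -0.4 -45.1] axle ang -7.47 z axis [ 0.0025  0.0011 -1.    ] F [-0.06  1.14 -4.74] M [-0.094  0.164 -0.025] w 25.8
```

>>> play_rows(commands="0 0 -.4 0 0 0;0 0 -.35 0 0 0;0 0 -.15 0 0 0;0 0 -.1 0 0 0;0 0 0 0 0 0;0 0 0 0 0 0;0 0 0 0 0 0")

```text
time_s: 11.85
tcp_pos: [0.5163, 0.1383, 0.1638]
ee_rot: [[0.992, -0.13, 0.001], [-0.13, -0.992, 0.0], [0.001, -0.0, -1.0]]
wrist_force: [0.6, -1.3, -4.5]
gripper_width: 0.297
gripper_force: 29.9
```

>>> play_rows(commands="0 0 -.07 0 0 0;0 0 0 0 0 0;0 0 -.07 0 0 0;0 0 0 0 0 0;0 0 0 0 0 0")

```text
time_s: 12.35
tcp_pos: [0.516, 0.1381, 0.1592]
ee_rot: [[0.992, -0.13, -0.0], [-0.13, -0.992, -0.0], [-0.0, 0.0, -1.0]]
wrist_force: [-1.0, -0.2, -4.2]
gripper_width: 0.301
gripper_force: 29.9
```

>>> play_rows(commands="0 0 -.05 0 0 0;0 0 0 0 0 0;0 0 0 0 0 0")

```text
time_s: 12.65
tcp_pos: [0.516, 0.1381, 0.1577]
ee_rot: [[0.992, -0.13, -0.0], [-0.13, -0.992, -0.0], [-0.0, 0.0, -1.0]]
wrist_force: [0.5, 0.8, -4.9]
gripper_width: 0.298
gripper_force: 29.9
```

>>> play_rows(commands="0 0 -.05 0 0 0;0 0 0 0 0 0;0 0 0 0 0 0")

```text
time_s: 12.95
tcp_pos: [0.516, 0.1381, 0.1562]
ee_rot: [[0.992, -0.13, -0.0], [-0.13, -0.992, -0.0], [-0.0, 0.0, -1.0]]
wrist_force: [0.1, 0.8, -3.6]
gripper_width: 0.296
gripper_force: 29.9
```

>>> play_rows(commands="0 0 -.03 0 0 0;0 0 0 0 0 0;0 0 0 0 0 0")

```text
time_s: 13.25
tcp_pos: [0.516, 0.1381, 0.1553]
ee_rot: [[0.992, -0.13, -0.0], [-0.13, -0.992, -0.0], [-0.0, 0.0, -1.0]]
wrist_force: [0.5, -0.8, -4.2]
gripper_width: 0.295
gripper_force: 29.9
```

>>> play_rows(commands="0 0 -.03 0 0 0;0 0 0 0 0 0;0 0 0 0 0 0")

```text
time_s: 13.55
tcp_pos: [0.516, 0.1381, 0.1544]
ee_rot: [[0.992, -0.13, -0.0], [-0.13, -0.992, -0.0], [-0.0, 0.0, -1.0]]
wrist_force: [0.6, 0.0, -5.2]
gripper_width: 0.293
gripper_force: 29.9
```

>>> play_rows(commands="0 0 -.03 0 0 0;0 0 0 0 0 0;0 0 0 0 0 0")

```text
time_s: 13.85
tcp_pos: [0.5162, 0.1382, 0.154]
ee_rot: [[0.992, -0.13, 0.001], [-0.13, -0.992, 0.0], [0.001, -0.0, -1.0]]
wrist_force: [0.3, 0.0, -2.5]
gripper_width: 0.298
gripper_force: 29.9
```

>>> play_rows(commands="0 0 -.03 0 0 0;0 0 0 0 0 0;0 0 0 0 0 0")

```text
time_s: 14.15
tcp_pos: [0.5163, 0.1383, 0.1538]
ee_rot: [[0.992, -0.129, 0.001], [-0.129, -0.992, 0.0], [0.001, -0.0, -1.0]]
wrist_force: [-2.9, 0.1, 5.6]
gripper_width: 0.297
gripper_force: 29.9
```

Contact comes at TCP z about 0.154, and the arm's stiffness is about 9 N/mm. First pass at half depth.

>>> play_rows(commands="0 0 -.025 0 0 0;0 0 -.025 0 0 0;0 0 0 0 0 0;0 0 0 0 0 0")

```text
time_s: 14.55
tcp_pos: [0.5163, 0.1383, 0.1526]
ee_rot: [[0.992, -0.129, 0.001], [-0.129, -0.992, 0.0], [0.001, -0.001, -1.0]]
wrist_force: [-3.6, -0.1, 7.8]
gripper_width: 0.298
gripper_force: 29.9
```

>>> play_rows(commands=".01 .08 -.0025 0 0 0;.02 .15 -.0045 0 0 0;.02 .15 -.0045 0 0 0;.02 .15 -.0045 0 0 0;.02 .15 -.0045 0 0 0")

```text
time_s: 15.05
tcp_pos: [0.5189, 0.1588, 0.152]
ee_rot: [[0.992, -0.13, 0.001], [-0.13, -0.992, 0.0], [0.001, -0.0, -1.0]]
wrist_force: [-4.3, 0.7, 8.5]
gripper_width: 0.295
gripper_force: 29.9
```

```bash
python3 st.py
```

```text
t 15.05 tcp [0.5189 0.1588 0.152 ] nest xy mm [ -0.9 -24.5] axle ang -7.44 z axis [ 1.1e-03  3.0e-04 -1.0e+00] F [-4.34  0.69  8.53] M [ 0.008  1.546 -0.01 ] w 25.6
```

>>> play_rows(commands=".02 .15 -.0045 0 0 0;.02 .15 -.0045 0 0 0;.02 .15 -.0045 0 0 0;.02 .15 -.0045 0 0 0;.02 .15 -.0045 0 0 0;.02 .15 -.0045 0 0 0;.02 .15 -.0045 0 0 0;.02 .15 -.0045 0 0 0")

```text
time_s: 15.85
tcp_pos: [0.5235, 0.1948, 0.1509]
ee_rot: [[0.992, -0.13, 0.001], [-0.13, -0.992, 0.0], [0.001, -0.0, -1.0]]
wrist_force: [-4.6, 0.0, 7.2]
gripper_width: 0.296
gripper_force: 29.9
```

>>> play_rows(commands=".02 .15 -.0045 0 0 0;.02 .15 -.0045 0 0 0;.02 .15 -.0045 0 0 0;.02 .15 -.0045 0 0 0;.02 .15 -.0045 0 0 0;.02 .15 -.0045 0 0 0;.02 .15 -.0045 0 0 0;0 0 0 0 0 0")

```text
time_s: 16.65
tcp_pos: [0.5276, 0.227, 0.1499]
ee_rot: [[0.992, -0.129, 0.001], [-0.129, -0.992, 0.001], [0.001, -0.001, -1.0]]
wrist_force: [-4.9, 1.4, 7.4]
gripper_width: 0.298
gripper_force: 29.9
```

```bash
python3 st.py
```

```text
t 16.65 tcp [0.5276 0.227  0.1499] nest xy mm [-1.  44.2] axle ang -7.43 z axis [ 7.0e-04  1.3e-03 -1.0e+00] F [-4.93  1.45  7.36] M [ 0.477  1.898 -0.04 ] w 25.9
```

>>> play_rows(commands="0 0 -.025 0 0 0;0 0 -.02 0 0 0;0 0 0 0 0 0;0 0 0 0 0 0")

```text
time_s: 17.05
tcp_pos: [0.5276, 0.2268, 0.1486]
ee_rot: [[0.992, -0.13, 0.001], [-0.13, -0.992, 0.002], [0.001, -0.002, -1.0]]
wrist_force: [-4.7, 0.5, 7.1]
gripper_width: 0.295
gripper_force: 29.9
```

>>> play_rows(commands="0 0 -.02 0 0 0;0 0 0 0 0 0;0 0 0 0 0 0")

```text
time_s: 17.35
tcp_pos: [0.5277, 0.2269, 0.1484]
ee_rot: [[0.992, -0.129, 0.001], [-0.129, -0.992, 0.002], [0.001, -0.002, -1.0]]
wrist_force: [-6.2, 1.6, 8.7]
gripper_width: 0.292
gripper_force: 29.9
```

>>> play_rows(commands="0 0 -.015 0 0 0;0 0 0 0 0 0;0 0 0 0 0 0")

```text
time_s: 17.65
tcp_pos: [0.5277, 0.2271, 0.1483]
ee_rot: [[0.992, -0.129, 0.002], [-0.129, -0.992, 0.002], [0.001, -0.002, -1.0]]
wrist_force: [-6.6, 1.7, 9.4]
gripper_width: 0.298
gripper_force: 29.9
```

>>> play_rows(commands="-.01 -.08 .0025 0 0 0;-.02 -.15 .0045 0 0 0;-.02 -.15 .0045 0 0 0;-.02 -.15 .0045 0 0 0;-.02 -.15 .0045 0 0 0")

```text
time_s: 18.15
tcp_pos: [0.5258, 0.2077, 0.1487]
ee_rot: [[0.992, -0.129, 0.004], [-0.129, -0.992, 0.005], [0.003, -0.005, -1.0]]
wrist_force: [-5.1, 6.8, 7.6]
gripper_width: 0.298
gripper_force: 30.0
```

>>> play_rows(commands="-.02 -.15 .0045 0 0 0;-.02 -.15 .0045 0 0 0;-.02 -.15 .0045 0 0 0;-.02 -.15 .0045 0 0 0;-.02 -.15 .0045 0 0 0")

```text
time_s: 18.65
tcp_pos: [0.5228, 0.185, 0.1494]
ee_rot: [[0.992, -0.129, 0.004], [-0.129, -0.992, 0.004], [0.003, -0.004, -1.0]]
wrist_force: [-5.2, 2.9, 8.8]
gripper_width: 0.297
gripper_force: 30.0
```

>>> play_rows(commands="-.02 -.15 .0045 0 0 0;-.02 -.15 .0045 0 0 0;-.02 -.15 .0045 0 0 0;-.02 -.15 .0045 0 0 0;-.02 -.15 .0045 0 0 0")

```text
time_s: 19.15
tcp_pos: [0.5198, 0.1617, 0.15]
ee_rot: [[0.992, -0.129, 0.003], [-0.129, -0.992, 0.002], [0.003, -0.003, -1.0]]
wrist_force: [-3.0, 0.9, 8.2]
gripper_width: 0.298
gripper_force: 30.0
```

>>> play_rows(commands="-.02 -.15 .0045 0 0 0;-.02 -.15 .0045 0 0 0;-.02 -.15 .0045 0 0 0;-.02 -.15 .0045 0 0 0;-.02 -.15 .0045 0 0 0")

```text
time_s: 19.65
tcp_pos: [0.5169, 0.1388, 0.1506]
ee_rot: [[0.992, -0.129, 0.003], [-0.129, -0.992, 0.002], [0.003, -0.002, -1.0]]
wrist_force: [-3.0, 1.3, 7.6]
gripper_width: 0.299
gripper_force: 30.0
```

```bash
python3 st.py
```

```text
t 19.65 tcp [0.5169 0.1388 0.1506] nest xy mm [ -0.4 -44.6] axle ang -7.4 z axis [ 0.0033  0.0016 -1.    ] F [-3.04  1.25  7.56] M [0.377 1.215 0.101] w 26.0
```

>>> play_rows(commands="0 0 -.02 0 0 0;0 0 0 0 0 0;0 0 0 0 0 0")

```text
time_s: 19.95
tcp_pos: [0.5169, 0.1385, 0.1502]
ee_rot: [[0.992, -0.129, 0.003], [-0.129, -0.992, 0.001], [0.003, -0.001, -1.0]]
wrist_force: [-3.4, -1.0, 9.9]
gripper_width: 0.294
gripper_force: 30.0
```

>>> play_rows(commands="0 0 -.01 0 0 0;0 0 0 0 0 0;0 0 0 0 0 0")

```text
time_s: 20.25
tcp_pos: [0.5169, 0.1385, 0.1502]
ee_rot: [[0.992, -0.129, 0.003], [-0.129, -0.992, 0.001], [0.003, -0.001, -1.0]]
wrist_force: [-4.3, 0.6, 9.9]
gripper_width: 0.294
gripper_force: 30.0
```

>>> play_rows(commands=".01 .08 -.002 0 0 0;.02 .15 -.004 0 0 0;.02 .15 -.004 0 0 0;.02 .15 -.004 0 0 0;.02 .15 -.004 0 0 0;.02 .15 -.004 0 0 0;.02 .15 -.004 0 0 0")

```text
time_s: 20.95
tcp_pos: [0.5208, 0.1679, 0.1493]
ee_rot: [[0.992, -0.129, 0.003], [-0.129, -0.992, 0.001], [0.003, -0.001, -1.0]]
wrist_force: [-4.0, -0.8, 9.9]
gripper_width: 0.297
gripper_force: 30.0
```

>>> play_rows(commands=".02 .15 -.004 0 0 0;.02 .15 -.004 0 0 0;.02 .15 -.004 0 0 0;.02 .15 -.004 0 0 0;.02 .15 -.004 0 0 0;.02 .15 -.004 0 0 0;.02 .15 -.004 0 0 0")

```text
time_s: 21.65
tcp_pos: [0.5249, 0.1995, 0.1484]
ee_rot: [[0.992, -0.129, 0.003], [-0.129, -0.992, 0.001], [0.002, -0.001, -1.0]]
wrist_force: [-2.4, -1.1, 8.9]
gripper_width: 0.295
gripper_force: 30.0
```

>>> play_rows(commands=".02 .15 -.004 0 0 0;.02 .15 -.004 0 0 0;.02 .15 -.004 0 0 0;.02 .15 -.004 0 0 0;.02 .15 -.004 0 0 0;.02 .15 -.004 0 0 0;0 0 0 0 0 0;0 0 0 0 0 0")

```text
time_s: 22.45
tcp_pos: [0.5285, 0.2272, 0.1474]
ee_rot: [[0.992, -0.129, 0.003], [-0.129, -0.992, 0.002], [0.003, -0.003, -1.0]]
wrist_force: [-4.0, 1.1, 6.9]
gripper_width: 0.297
gripper_force: 30.0
```

>>> play_rows(commands="0 0 -.02 0 0 0;0 0 0 0 0 0;-.01 -.08 .0025 0 0 0;-.02 -.15 .0045 0 0 0;-.02 -.15 .0045 0 0 0;-.02 -.15 .0045 0 0 0")

```text
time_s: 23.05
tcp_pos: [0.5265, 0.2113, 0.1479]
ee_rot: [[0.992, -0.129, 0.004], [-0.129, -0.992, 0.003], [0.003, -0.003, -1.0]]
wrist_force: [-4.0, 2.3, 9.8]
gripper_width: 0.296
gripper_force: 30.0
```

>>> play_rows(commands="-.02 -.15 .0045 0 0 0;-.02 -.15 .0045 0 0 0;-.02 -.15 .0045 0 0 0;-.02 -.15 .0045 0 0 0;-.02 -.15 .0045 0 0 0;-.02 -.15 .0045 0 0 0;-.02 -.15 .0045 0 0 0;-.02 -.15 .0045 0 0 0")

```text
time_s: 23.85
tcp_pos: [0.522, 0.1751, 0.1491]
ee_rot: [[0.992, -0.129, 0.004], [-0.129, -0.992, 0.002], [0.004, -0.003, -1.0]]
wrist_force: [-4.5, 2.1, 11.0]
gripper_width: 0.299
gripper_force: 30.0
```

>>> play_rows(commands="-.02 -.15 .0045 0 0 0;-.02 -.15 .0045 0 0 0;-.02 -.15 .0045 0 0 0;-.02 -.15 .0045 0 0 0;-.02 -.15 .0045 0 0 0;-.02 -.15 .0045 0 0 0;-.02 -.15 .0045 0 0 0;0 0 0 0 0 0")

```text
time_s: 24.65
tcp_pos: [0.5179, 0.1429, 0.15]
ee_rot: [[0.992, -0.129, 0.004], [-0.129, -0.992, 0.001], [0.004, -0.002, -1.0]]
wrist_force: [-3.2, 0.6, 10.7]
gripper_width: 0.296
gripper_force: 30.0
```

>>> play_rows(commands="0 0 .3 0 0 0;0 0 .7 0 0 0;0 0 1 0 0 0;0 0 1 0 0 0;0 0 1 0 0 0;0 -.4 .7 0 0 -.4;.13 -.8 .3 0 0 -.7;.15 -.9 0 0 0 -.9;.15 -.9 0 0 0 -.9;.15 -.9 0 0 0 -.9;.15 -.9 0 0 0 -.9;.15 -.9 0 0 0 -.9;.15 -.9 0 0 0 -.9;.15 -.9 0 0 0 -.9;.15 -.9 0 0 0 -.9;.15 -.9 0 0 0 -.8;.15 -.6 0 0 0 -.5;.15 -.36 0 0 0 -.4;0 0 0 0 0 0;0 0 0 0 0 0")

```text
time_s: 26.65
tcp_pos: [0.5696, -0.1651, 0.2961]
ee_rot: [[-0.059, -0.998, -0.002], [-0.998, 0.059, 0.001], [-0.001, 0.002, -1.0]]
wrist_force: [-0.8, 0.7, -4.8]
gripper_width: 0.297
gripper_force: 30.0
```

```bash
python3 - <<'E'
from h import *
import runpy; runpy.run_path('st.py')
p,d,i=cap('wrist'); cv2.imwrite('pics/w4.png',p)
pt,_,_=cap('top'); 
X,p=cloud('top'); P=X[185:260,145:242].reshape(-1,3)
P=P[(P[:,2]>.07)&(P[:,2]<.1)]; a=np.deg2rad(-7.35); R=np.array([[np.cos(a),-np.sin(a)],[np.sin(a),np.cos(a)]])
q=(P[:,:2]-[.521,.1815])@R
for y in [-60,-45,-27,-9,9,27,45,61]:
    g=(abs(q[:,1]*1000-y)<(6 if abs(y)<50 else 2.5))&(abs(q[:,0])<.035); print(y,g.sum(),(np.percentile(P[g,2],[10,50,75,90])*1000).round(1))
E
```

```text
t 26.65 tcp [ 0.5696 -0.1651  0.2961] nest xy mm [  90.7 -339.2] axle ang -93.4 z axis [-2.1e-03  8.0e-04 -1.0e+00] F [-0.81  0.67 -4.85] M [ 0.071  0.14  -0.004] w 25.8
-60 60 [78.5 80.9 81.7 82.2]
-45 164 [80.7 83.1 84.3 85.1]
-27 165 [80.  82.5 83.7 84.7]
-9 165 [79.5 81.8 83.1 84.4]
9 158 [79.2 81.1 82.2 83.4]
27 156 [78.5 80.7 82.1 83. ]
45 161 [78.2 80.4 81.4 82.1]
61 60 [74.8 77.2 78.2 78.9]
```

View pics/w4.png

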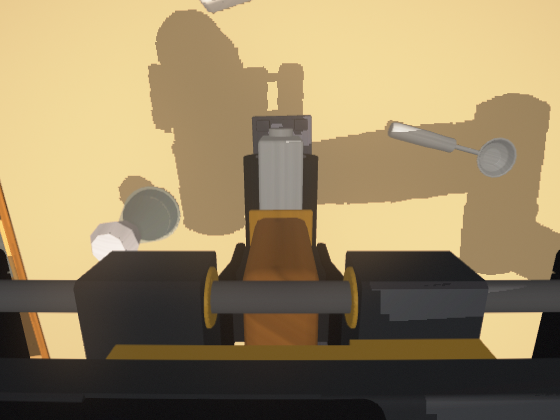

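All strips now stand 2.3–2.7 mm above the block rim, where they stood 6–7 mm proud before, so they are home. The roller is unchanged in the grip: bridge at columns 259–302, rest behind it at 252–312. I lower it to just above the slots.

>>> play_rows(commands="-.05 0 -.4 0 0 0;-.05 0 -.8 0 0 0;0 0 -1 0 0 0;0 0 -1 0 0 0;0 0 -1 0 0 0;0 0 -.8 0 0 0;0 0 -.5 0 0 0;0 0 -.3 0 0 0;0 0 0 0 0 0;0 0 0 0 0 0;0 0 0 0 0 0;0 0 0 0 0 0")

```text
time_s: 27.95
tcp_pos: [0.5676, -0.1652, 0.1245]
ee_rot: [[-0.059, -0.998, 0.002], [-0.998, 0.059, -0.0], [-0.0, -0.002, -1.0]]
wrist_force: [0.3, -0.3, -5.2]
gripper_width: 0.303
gripper_force: 30.0
```

```bash
python3 st.py
```

```text
t 27.95 tcp [ 0.5676 -0.1652  0.1245] nest xy mm [  88.8 -339.7] axle ang -93.4 z axis [ 2.2e-03 -1.0e-04 -1.0e+00] F [ 0.26 -0.26 -5.23] M [-0.003  0.061 -0.012] w 26.3
```

>>> play_rows(commands="-.02 0 -.2 0 0 0;0 0 -.25 0 0 0;0 0 -.25 0 0 0;0 0 -.25 0 0 0;0 0 -.2 0 0 0;0 0 -.1 0 0 0;0 0 0 0 0 0;0 0 0 0 0 0")

```text
time_s: 28.75
tcp_pos: [0.5666, -0.1652, 0.086]
ee_rot: [[-0.059, -0.998, 0.0], [-0.998, 0.059, -0.0], [0.0, -0.0, -1.0]]
wrist_force: [0.2, 0.3, -4.2]
gripper_width: 0.297
gripper_force: 30.0
```

>>> play_rows(commands="0 0 -.05 0 0 0;0 0 0 0 0 0;0 0 -.04 0 0 0;0 0 0 0 0 0;0 0 0 0 0 0")

```text
time_s: 29.25
tcp_pos: [0.5664, -0.1652, 0.0832]
ee_rot: [[-0.059, -0.998, -0.0], [-0.998, 0.059, 0.0], [-0.0, 0.0, -1.0]]
wrist_force: [0.0, 0.4, -4.4]
gripper_width: 0.299
gripper_force: 30.0
```

>>> play_rows(commands="0 0 -.02 0 0 0;0 0 0 0 0 0;0 0 0 0 0 0")

```text
time_s: 29.55
tcp_pos: [0.5665, -0.1652, 0.0827]
ee_rot: [[-0.059, -0.998, 0.0], [-0.998, 0.059, -0.0], [0.0, -0.0, -1.0]]
wrist_force: [-0.1, 1.2, -3.1]
gripper_width: 0.295
gripper_force: 30.0
```

>>> play_rows(commands="0 0 -.02 0 0 0;0 0 0 0 0 0;0 0 0 0 0 0")

```text
time_s: 29.85
tcp_pos: [0.5666, -0.1652, 0.0826]
ee_rot: [[-0.059, -0.998, 0.001], [-0.998, 0.059, -0.0], [0.0, -0.001, -1.0]]
wrist_force: [-1.7, 1.6, 1.0]
gripper_width: 0.297
gripper_force: 30.0
```

It's seated: the rest now carries the roller's weight. I open the fingers and rise.

>>> play_rows(commands="0 0 0 0 0 0;0 0 0 0 0 0;0 0 0 0 0 0;0 0 0 0 0 0;0 0 0 0 0 0;0 0 0 0 0 0;0 0 0 0 0 0;0 0 0 0 0 0;0 0 0 0 0 0;0 0 0 0 0 0;0 0 0 0 0 0;0 0 0 0 0 0", grip=87)

```text
time_s: 31.05
tcp_pos: [0.5664, -0.1652, 0.082]
ee_rot: [[-0.059, -0.998, 0.0], [-0.998, 0.059, 0.0], [-0.0, -0.0, -1.0]]
wrist_force: [-0.6, 0.6, -0.4]
gripper_width: 0.996
gripper_force: 0.0
```

>>> play_rows(commands="0 0 .3 0 0 0;0 0 .6 0 0 0;0 0 1 0 0 0;0 0 1 0 0 0;0 0 1 0 0 0;0 0 1 0 0 0;0 0 1 0 0 0;0 0 1 0 0 0;0 0 1 0 0 0;0 0 .5 0 0 0;0 0 0 0 0 0;0 0 0 0 0 0;0 0 0 0 0 0")

```text
time_s: 32.35
tcp_pos: [0.5657, -0.165, 0.3325]
ee_rot: [[-0.06, -0.998, -0.003], [-0.998, 0.06, 0.001], [-0.0, 0.003, -1.0]]
wrist_force: [0.5, -0.7, -0.2]
gripper_width: 0.999
gripper_force: 0.0
```

```bash
python3 - <<'E'
from h import *
import runpy; runpy.run_path('st.py')
p,d,i=cap('wrist'); X,p=cloud('wrist'); P=X[105:225,235:320].reshape(-1,3)
for n,a,b in [('handle',.136,.16),('bridge',.068,.082),('cheek',.045,.056)]: rect(P[(P[:,2]>a)&(P[:,2]<b)],n)
p,d,i=cap('scene'); cv2.imwrite('pics/s2.png',p)
E
```

```text
t 32.35 tcp [ 0.5657 -0.165   0.3325] nest xy mm [  86.8 -339.7] axle ang -93.41 z axis [-2.8e-03  6.0e-04 -1.0e+00] F [ 0.51 -0.67 -0.24] M [ 0.05   0.089 -0.047] w 86.9
handle 1020 c [ 567.8 -166.1] s [43.3 25.2] a 86.46 z 0.1438
bridge 995 c [ 568.1 -165.9] s [116.8  31.6] a 87.06 z 0.0765
cheek 1006 c [ 567.9 -164.8] s [128.3  57.4] a 88.09 z 0.0519
```

View pics/s2.png

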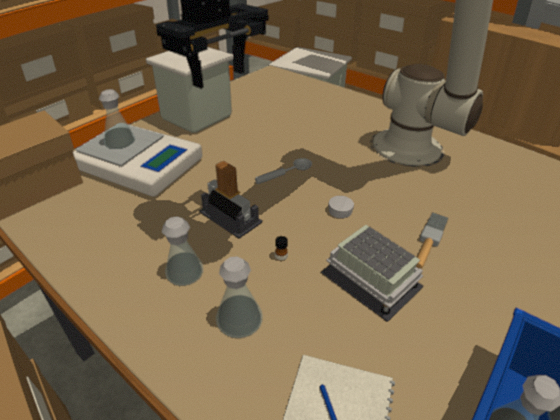

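The roller stands in its rest at (230,190), at the same measured pose as at the start. The caps at (375,255) lie low and even, and the bystanders have not moved. Handing in.

```bash
python3 -c "
from station import r
print(r.finish_job())"
```

```text
the job is handed in; nothing more can be done
None
```

Job handed in at about 32 s: depth images show all six strips home at an even height, wrist readings put the rolling load at about 12–16 N, the roller is back upright and released in its rest, and nothing else on the bench moved; the judge's verdict was not shown.

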